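# Feed a token blank under the shear guard with the push stick

### The job

Take the orange push stick by its upright handle and, with its nose behind the wooden blank, feed the blank along the bed and under the low guard of the token shear until it is fully home against the length stop inside, keeping the fingers off the blank and off the shear. Press it home gently with about 10 N for about a second, then put the stick back upright on the middle of its black mat, lying along it, and let go. Leave everything else where it is.

Things in the scene. Friction and masses are not known exactly. Their poses are not given: they have to be found in the camera images.
- shear: Fixed bench-top token shear; grey bed 84 mm wide, its top 10 mm above the table. Origin: on the table, on the feed centre line, below the guard's mouth; +x is the feed direction (into the guard), z up. Bed from x = -305 to 190 mm. Infeed fences 12 mm high, 60 mm apart, from x = -210 to -35 mm, then narrowing to the mouth. It stands roughly across the table, feeding to the robot's left.
- guard_mouth (a point): Middle of the guard's mouth at bed level (10 mm above the shear's origin). Opening 48 mm wide, 26 mm high. Guard from x = 0 to 165 mm of the shear: yellow lip and roller housing first (top 72 mm above the table), then a clear cover; blue frame at x = 74 to 97 mm, 143 mm high; lever handle at x = 80 to 200 mm on the +y side, up to 175 mm high.
- roller (a point): Centre of the sprung rubber hold-down roller in the guard, 30 mm past the mouth. Feeding the blank under it takes 3 to 10 N (it also rubs on the sides), from when the blank's front end meets it until its rear end is past; then it drops behind the blank, which runs almost freely (up to 3 N) on to the stop. The 14 mm high stick passes under it without touching.
- stop_bracket (a point): Middle of the front face of the fixed bracket that carries the length stop, at bed level, 176 mm past the mouth. The flat brass stop (14 mm thick) meets the blank's front end somewhere from 130 to 155 mm past the mouth: locked at another setting each time, not measured, to be found by feel. It is rigid; do not load it with more than 20 N.
- blank: Light wooden token blank 80 x 42 x 18 mm, about 45 g, two circles marked on top, lying on the infeed bed between the fences, up to a few mm and degrees out of line. Origin: centre of its underside; x along its 80 mm length, +x towards the guard, z up.
- stick: Orange push stick, about 140 g: flat foot bar 157 x 30 x 14 mm with an upright handle 24 mm (along x) x 36 mm (along y), its top 96 mm above the underside. Origin: on the underside below the handle; the bar runs from x = -22 mm to the flat nose at +135 mm. Grip the handle across its 24 mm, about 70 mm above the underside. It stands by itself, at first on the mat, nose roughly to the robot's left.
- stick_nose (a point): Centre of the stick's flat nose face (135 mm ahead of the stick's origin, 7 mm above the underside).
- stick_mid (a point): Middle of the underside of the stick's foot bar, 56.5 mm ahead of the stick's origin.
- mat: Fixed black rubber mat 200 x 60 x 3 mm, the stick's place. Origin: centre of its underside (on the table); x along its 200 mm length; its top is 3 mm above the table.
- token_tower: Bystander: blue plastic token tower of three round tiers, 76 mm wide, 102 mm high; origin under its centre.
- pawn_box: Bystander: clear snap-lid box of wooden pawns, 114 x 164 x 62 mm; origin under its centre.
- clamp: Bystander: small aluminium clamp lying flat, about 70 x 140 x 14 mm; origin under the middle of its bar.
- dice_cup: Bystander: green dice cup with a rubber foot, 76 mm wide, 92 mm high; origin under its centre.
- spare_blanks: Bystander: pile of three spare blanks fixed together, about 85 x 48 x 54 mm; origin under its centre.
- screw_jar: Bystander: glass jar with red cap, 64 mm wide, 85 mm high; origin under its centre.
Mind the look-alikes: they are no part of the job. What is shaped like the blank but green or purple is not meant.

How it is judged (in metres and radians):
On the way, in this order (a step that is already met when the one before it is completed fails the run):
1. the stick is lifted off its mat (z of stick in the frame of mat above 0.025 m), for 0.1 s.
2. the stick presses the blank home on the length stop with 4 to 18 N for half a second (contact force between blank and brass_stop_c0 between 4 and 18 N and contact force between stick and blank above 3 N and x of brass_stop_c0 in the frame of blank below 0.0495 m), for 0.5 s.
At the end, for the whole second after the job is handed in: The blank lies flat in the guard tunnel with its front end within 2.5 mm of the length stop; the stick stands upright (within 0.1 rad) on its foot on the mat, the middle of its foot within 22 mm of the mat's centre and its length within 0.25 rad of the mat's, released; blank and stick at rest (x of brass_stop_c0 in the frame of blank below 0.0495 m and x of blank in the frame of shear above 0.08 m and z of blank in the frame of shear below 0.013 m and horizontal distance between stick_mid and mat below 0.022 m and angle between the x axis of stick and the x axis of mat, either way round below 0.25 rad and angle between stick's own z axis and vertical below 0.1 rad and z of stick in the frame of mat below 0.006 m and linear speed of each of stick, blank below 0.02 m/s); the robot touches nothing.
It fails at once if the length stop is loaded with more than 25 N (contact force between blank and brass_stop_c0 above 25 N).
It fails at once if the fingers touch the blank (contact force between the fingers and blank above 0.5 N).
It fails at once if the fingers push on the shear with more than 3 N (contact force between the fingers and shear above 3 N).
It fails at once if a bystander is moved by more than 20 mm (distance of any of token_tower, pawn_box, clamp, dice_cup, spare_blanks, screw_jar from where it was at the start of the episode above 0.02 m).
It also fails if it takes over 66 s, if anything falls off the work surface, if the arm or the gripper's body presses on something with over 40 N, if the wrist force passes 120 N, or if a joint passes its speed limit or range.

### The arm

A 6-joint arm with a two-finger parallel gripper is mounted at the origin on the work surface. World frame = base frame: x ahead of the robot, y to its left, z up, the work surface at z = 0. Lengths are in m, angles in degrees, forces in N, time in s.
With the tool pointing down it reaches from about 0.25 to 0.725 m from the base axis. Payload 9.7 kg.
Tool frame: the origin (TCP) lies midway between the tips of the shut fingers; the grasp point (between the pads) lies 19 mm behind it; z points along the fingers, y is the line along which they close (so a half turn about z gives the same grasp; the last joint's range is limited). The gripper opens to 85 mm and grips with 20 to 120 N. Pads are 22 mm wide; open, the fingers measure 114 mm over their backs; the gripper's body (76 mm by 85 mm) begins 54 mm behind the grasp point. The pads swing forward as they close: fully open they stand 13 mm farther back than shut.
Start: joints at [76.318, 4.979, 10.078, 95.1, 0, 90], TCP at [0.13, 0.534, 0.208] pointing down, gripper open.
Joint ranges: [-179.16, 179.16], [-48.56, 103.87], [-65.8, 70.77], [-126.05, 130.52], [-82.76, 87.17], [-180, 180]. Speed limits (degrees/s): [127.2, 127.2, 147.25, 180, 180, 180].

### API

Orientations are given as [roll, pitch, yaw] about the fixed x, y, z axes, in that order (R = Rz(yaw) Ry(pitch) Rx(roll)).
In Python, from workcell import bot gives the robot as it stands. The module is installed in compiled form; this text tells all that it offers.
- The arm moves only by the tool send_rows, never from a script. Its argument "moves" is one flat list of numbers, 7 for each row, row after row: the shift along the world's x, y, z normalised to -1 to 1, where 1 is 0.025 m, then the turn, a rotation vector about the world's x, y, z normalised to -1 to 1, where 1 is 0.15 rad, then the closure, from -1 (fully open) to 1 (shut), so that 0 is half open. A call has 1 to 8 rows; each row shifts and turns the commanded pose from where the row before left it; what a row does not reach is not made up. A row lasts 1/8 s, in which the tool goes at most 62.5 mm and 10.7 degrees, less where a joint would pass 70% of its speed; a pose out of reach is approached as far as the arm can. A call with a number of a shift or a turn outside -1 to 1 is refused whole. A call with a gripper value outside its range is refused whole. The fingers move at their own pace and stop on an object; "squeeze" is the grip in N (left out, the last holds). Time passes only in rows, so rows that do not move let the fingers close. It gives the time, the measured TCP pose, the force, the opening and the grip force at its end, in the units of the state.
- bot.get_obs(): the state, without advancing time (a new reading comes with each control period).
- bot.camera(name): name is "side" or "top"; returns a dict with "color" (480x640x3 uint8, red, green, blue), "camera_matrix" (3x3 intrinsics, pixels), "D" ([k1, k2, p1, p2, k3] as OpenCV has them; the pictures are not rectified), "R" (3x3) and "t" (3): a world point X has camera coordinates R X + t. Camera axes: x right, y down, z forward; pixel columns grow to the right and rows downward; lengths in m; the calibration is good to about 2 mm. A picture is of the moment at which its call begins. There is no depth.
- bot.job_done(): hands the job in; it is judged then, once.
Trained networks look in the newest picture that a camera, given by its name, has taken for a name from the list of things; names that differ only in an ending like _2 or _b are one class to them, and where a whole thing is asked for, a point or a joint stands for the part that bears it (a point fixed in the world has none). Each returns a list of dicts, best first, with "p" (0 to 1); they miss things now and then, are a little off and sometimes report something else, mostly with a low value. They report only what shows in the picture. A call takes as long as a camera call. They do not tell look-alikes from the thing itself.
- bot.boxes_of(camera, query): "extent" ([left, top, right, bottom] in pixels, round what is visible of it).
- bot.trace(camera, query): "region" (480x640 bool, what is visible of it) and "extent" ([left, top, right, bottom] in pixels, round what is visible of it).
- bot.landmark_of(camera, query): "pixel" ([column, row] in pixels: a listed point, or the origin of a listed thing).
The state is a dict: "time": time; "q": joint angles; "qd": joint speeds; "joint_efforts": joint torques, N m; "ee_pos": TCP position; "tcp_rot": TCP orientation; "wrist_force": force on the tool from outside, world axes, zero at the start; "torque": the same for the moment, N m; "opening": finger opening in m; "grasp_force": force on a finger pad.
Only numpy, scipy, OpenCV 4.12 (cv2) and the standard library are available. Lean on these libraries where they do the work, as an engineer would, in place of code of your own. Each camera call takes 0.05 s, during which the arm holds its last target. There are 200 camera calls.

## Working session

There is one attempt and no reset: what is moved stays moved. The work goes in short steps, Python scripts to look and compute and a tool call to move; the robot and the scene stay as the last step left them, time stands still between calls to the robot, and variables do not carry over. Pictures are saved under pics/ and viewed, at most 10 in all, crops included, and the job is handed in when it is done.

Besides the shell and the picture viewer there is one more tool, called by a JSON object that holds its "api" and its "payload", one argument or row to a line. send_rows: Moves the arm, as the interface text tells. Its arguments: {"type":"object","properties":{"moves":{"type":"array"},"squeeze":{"type":"number"}},"required":["moves"]}

```bash
mkdir -p pics
cat > h.py <<'E'
import numpy as np, cv2
from workcell import bot
def ray(c,px):
    u=cv2.undistortPoints(np.array([[px]],float),np.array(c["camera_matrix"]),np.array(c["D"]))[0,0]
    R=np.array(c["R"]);t=np.array(c["t"]).ravel()
    return -R.T@t, R.T@np.array([u[0],u[1],1])
def onz(c,px,z):
    o,d=ray(c,px); return o+d*(z-o[2])/d[2]
def proj(c,X):
    R=np.array(c["R"]);t=np.array(c["t"],float).ravel()
    return cv2.projectPoints(np.atleast_2d(np.array(X,float)),cv2.Rodrigues(R)[0],t,np.array(c["camera_matrix"]),np.array(c["D"]))[0][:,0]
E
cat > a.py <<'E'
from h import *
np.set_printoptions(precision=4,suppress=True)
cs={}
for n in("top","side"):
    cs[n]=bot.camera(n); cv2.imwrite(f"pics/{n}0.png",cs[n]["color"][:,:,::-1])
    print(n,-np.array(cs[n]["R"]).T@np.array(cs[n]["t"]).ravel())
Z=dict(shear=0,guard_mouth=.01,roller=.03,stop_bracket=.01,blank=.01,stick=.003,stick_nose=.01,stick_mid=.003,mat=0,token_tower=0,pawn_box=0,clamp=0,dice_cup=0,spare_blanks=0,screw_jar=0)
for q,z in Z.items():
    for n in cs:
        for r in bot.landmark_of(n,q)[:3]:
            print(q,n,round(r["p"],2),np.array(r["pixel"]),onz(cs[n],r["pixel"],z)[:2])
print(bot.get_obs())
E
python3 a.py
```

```text
top [ 0.3778 -0.0614  1.2714]
side [0.4583 0.875  0.8126]
shear top 0.56 [280.3 250.8] [0.597  0.0502]
shear side 0.71 [296.6 280.6] [0.596  0.0437]
guard_mouth side 0.63 [294.7 280.1] [0.599  0.0529]
guard_mouth side 0.2 [224.3 284.4] [0.7569 0.0884]
roller top 0.91 [264.7 245.5] [0.6047 0.0838]
roller side 0.96 [290.1 281.9] [0.6048 0.0805]
stop_bracket top 0.82 [207.3 246.7] [0.6069 0.2227]
stop_bracket side 0.94 [274.6 338.3] [0.6136 0.2284]
blank top 0.94 [311.7 322.7] [ 0.4267 -0.0236]
blank top 0.67 [321.6 197.3] [ 0.7241 -0.0488]
blank top 0.59 [321.7 251.3] [ 0.5931 -0.048 ]
blank side 0.82 [302.3 255.4] [ 0.5939 -0.0358]
blank side 0.81 [248.6 250.5] [ 0.7285 -0.0363]
blank side 0.58 [371.9 265.6] [ 0.4226 -0.0212]
stick top 0.65 [411.4 332.7] [ 0.4011 -0.2538]
stick top 0.36 [268.8 190.5] [0.7445 0.0786]
stick side 0.67 [387.1 214.4] [ 0.3878 -0.2451]
stick_nose top 0.88 [358.1 325.1] [ 0.4201 -0.1302]
stick_nose side 0.63 [373.9 222.1] [ 0.4233 -0.1956]
stick_mid top 0.78 [395.7 324.7] [ 0.4201 -0.2178]
stick_mid side 0.92 [376.2 222.7] [ 0.4167 -0.2031]
mat top 0.61 [387
[... 945 characters left out ...]
1  -0.4595]
spare_blanks side 0.71 [347.7 392.1] [0.455  0.3304]
spare_blanks side 0.61 [376.5 224.3] [ 0.4155 -0.2   ]
screw_jar top 0.93 [374.3 188.4] [ 0.7479 -0.1764]
screw_jar side 0.7 [251.1 217.7] [ 0.756  -0.1833]
{'time': 1.6, 'q': array([76.316 ,  4.9789, 10.0794, 95.1002, -0.0021, 90.0004]), 'qd': array([-0.0276, -0.1279,  0.0606, -0.0741,  0.0364,  0.0174]), 'joint_efforts': array([  0.0005, -52.0091,  46.4858,   0.0017,   0.0001,  -0.    ]), 'ee_pos': array([0.1301, 0.5344, 0.2077]), 'tcp_rot': array([179.9998,   0.0021, 166.3156]), 'wrist_force': array([ 0.3775, -0.3638,  0.2063]), 'torque': array([ 0.0378, -0.0116,  0.0182]), 'grasp_force': 0.0, 'opening': 0.08554141869762077}
```

View pics/top0.png

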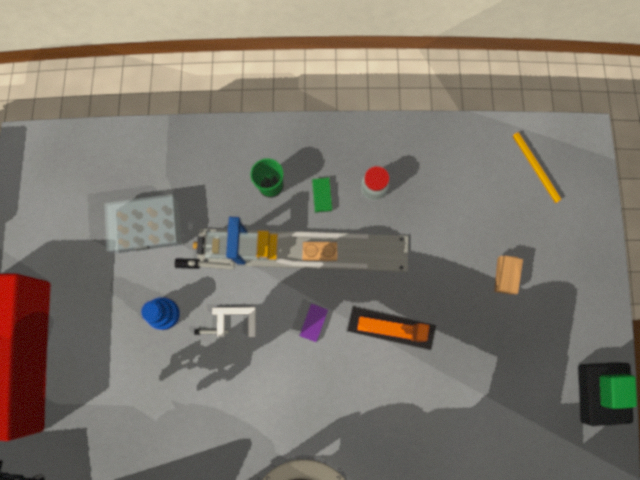

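View pics/side0.png

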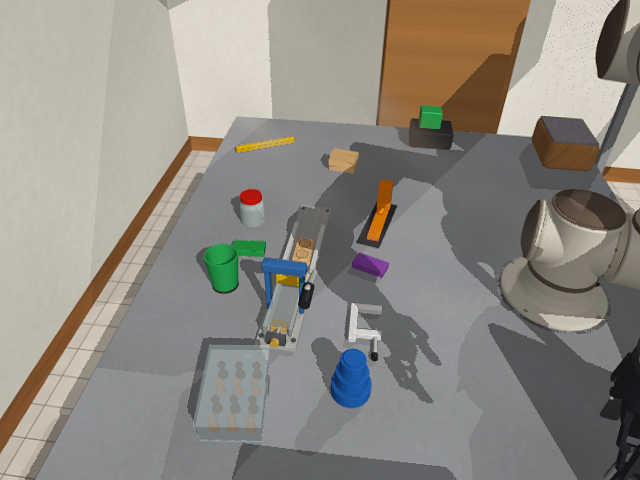

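```bash
cat > b.py <<'E'
from h import *
np.set_printoptions(precision=4,suppress=True)
cs={n:bot.camera(n) for n in("top","side")}
def rect(n,m,z,name):
    ps=np.argwhere(m)[:,::-1].astype(float)
    P=np.array([onz(cs[n],p,z)[:2] for p in ps])
    c,s,a=cv2.minAreaRect((P*1000).astype(np.float32))
    b=cv2.boxPoints((c,s,a)); e=b[1]-b[0]; f=b[2]-b[1]; L=e if np.hypot(*e)>np.hypot(*f) else f
    print(n,name,len(ps),"c",np.array(c),"size",np.array(s),"yaw",np.degrees(np.arctan2(L[1],L[0])))
for n in cs:
    print(n,[(round(r["p"],2),np.array(r["extent"])) for q in("mat","stick","blank","shear") for r in bot.boxes_of(n,q)[:3]])
    for q,z in(("mat",.003),("stick",.017),("blank",.028),("shear",.01)):
        for r in bot.trace(n,q)[:3]: 
            rect(n,np.array(r["region"]),z,q+" %.2f"%r["p"])
    hsv=cv2.cvtColor(cs[n]["color"],cv2.COLOR_RGB2HSV)
    m=(hsv[...,0]>5)&(hsv[...,0]<18)&(hsv[...,1]>215)&(hsv[...,2]>100)
    k,l,st,_=cv2.connectedComponentsWithStats(m.astype(np.uint8))
    for i in range(1,k):
        if st[i,4]>150: print(st[i]); rect(n,l==i,.017,"orange")
I=cs["top"]["color"][:,:,::-1]
cv2.imwrite("pics/crop1.png",np.vstack([cv2.resize(I[215:285,180:420],None,fx=3.3,fy=3.3,interpolation=2),cv2.resize(I[295:360,180:420][:,:],None,fx=3.3,fy=3.3,interpolation=2)]))
E
python3 b.py
```

```text
top [(0.76, array([344.6, 307.7, 435. , 347.6])), (0.88, array([356.1, 316.3, 426.1, 343.4])), (0.8, array([309.5, 178.5, 332.4, 214.1])), (0.72, array([298.2, 301.2, 328.2, 339.8])), (0.96, array([173.3, 217.3, 410.1, 272.7]))]
top mat 0.88 1246 c [ 412.4147 -207.4913] size [201.4026  61.9049] yaw 76.61492
top stick 0.62 1034 c [ 409.4265 -208.3461] size [162.1253  42.6958] yaw 83.38877
top blank 0.77 583 c [725.6536 -48.6441] size [80.7816 41.9134] yaw 4.7492146
top blank 0.64 645 c [426.7787 -27.5881] size [42.81   80.9972] yaw -22.965765
top blank 0.60 7699 c [610.525   24.2753] size [541.9465 128.2466] yaw 88.20807
top shear 0.82 7536 c [614.6241  25.6607] size [550.481 126.531] yaw 88.81424
[358 317  56  22 711]
top orange 711 c [ 413.9999 -193.1562] size [128.0186  31.687 ] yaw 79.33788
side [(0.77, array([358.2, 203.5, 394.8, 245.5])), (0.17, array([193.8, 342.8, 270.8, 441.5])), (0.71, array([367.4, 184.1, 395. , 241.5])), (0.91, array([352.2, 252.2, 389. , 277.9])), (0.83, array([293.3, 236.5, 315.6, 262.8])), (0.73, array([232.2, 239.6, 263.9, 256.5])), (0.69, array([256. , 203.1, 330.7, 349.2]))]
side mat 0.67 521 c [ 413.5442 -204.1284] size [203.2779  61.3735] yaw 76.56473
side stick 0.71 774 c [ 405.2555 -257.3895] size [293.4358  44.096 ] yaw 85.04662
side stick 0.39 883 c [431.1357 186.8471] size [ 67.2032 152.4237] yaw -89.28783
side blank 0.84 422 c [591.4406 -34.0878] size [94.8528 44.3399] yaw 89.05133
side blank 0.80 488 c [429.1791  -6.2142] size [52.945  80.0749] yaw -21.752422
side blank 0.33 883 c [432.9631 196.7155] size [148.2926  67.7457] yaw 88.15839
side shear 0.94 5591 c [618.7955   0.6428] size [508.4315 137.7469] yaw 88.295044
[368 180  25  60 716]
side orange 716 c [ 404.3272 -256.2818] size [285.6786  42.78  ] yaw 84.76017
```

View pics/crop1.png

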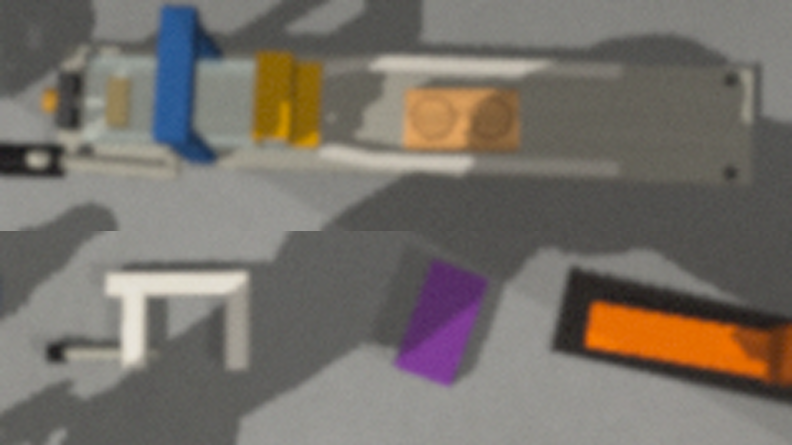

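```bash
cat > fit.py <<'E'
from h import *
from scipy.optimize import minimize
np.set_printoptions(precision=4,suppress=True)
def box(x0,x1,y0,y1,z0,z1): return np.array([[x,y,z] for x in(x0,x1) for y in(y0,y1) for z in(z0,z1)])/1000
STICK=[box(-22,135,-15,15,0,14),box(-12,12,-18,18,0,96)]
BLANK=[box(-40,40,-21,21,0,18)]
def T(p,B,z0):
    a=np.radians(p[2]); R=np.array([[np.cos(a),-np.sin(a),0],[np.sin(a),np.cos(a),0],[0,0,1]])
    return B@R.T+[p[0],p[1],z0]
S=4
def sil(c,p,parts,z0,roi):
    x,y,w,h=roi; m=np.zeros((h*S,w*S),np.uint8)
    for B in parts:
        q=(proj(c,T(p,B,z0))+.5-[x,y])*S*16
        cv2.fillConvexPoly(m,cv2.convexHull(q.astype(np.int32)),255,shift=4)
    return cv2.resize(m,(w,h),interpolation=cv2.INTER_AREA)/255.
def fit(data,parts,z0,p0):
    def cost(v):
        p=np.array(p0)+v*np.array([.01,.01,3]); e=0
        for c,m,roi in data:
            x,y,w,h=roi; e+=np.abs(sil(c,p,parts,z0,roi)-m[y:y+h,x:x+w]).sum()
        return e
    r=minimize(cost,np.zeros(3),method="Nelder-Mead",options=dict(initial_simplex=[[0,0,0],[1,0,0],[0,1,0],[0,0,1.5]]))
    return np.array(p0)+r.x*np.array([.01,.01,3]),r.fun
def orange(c):
    h=cv2.cvtColor(c["color"],cv2.COLOR_RGB2HSV)
    return ((h[...,0]>3)&(h[...,0]<19)&(h[...,1]>200)&(h[...,2]>60)).astype(float)
def wood(c):
    h=cv2.cvtColor(c["color"],cv2.COLOR_RGB2HSV)
    return ((h[...,0]>3)&(h[...,0]<22)&(h[...,1]>90)&(h[...,2]>60)).astype(float)
E
cat > c.py <<'E'
from fit import *
t,s=bot.camera("top"),bot.camera("side")
for d in([(t,orange(t),(340,300,110,60))],[(s,orange(s),(350,165,60,90))]):
    print("stick",fit(d,STICK,.003,[.40,-.255,78]))
st=fit([(t,orange(t),(340,300,110,60)),(s,orange(s),(350,165,60,90))],STICK,.003,[.40,-.255,78]);print("stick both",st)
for d in([(t,wood(t),(290,232,60,40))],[(s,wood(s),(286,228,36,40))]):
    bl=fit(d,BLANK,.01,[.594,-.042,88]);print("blank",bl)
r=[onz(t,p,.01) for p in((407.3,271.1),(409.4,234.7))]+[onz(s,p,.01) for p in((303,206.5),(329.5,208.5))]
print("rear corners",*r)
E
python3 c.py
```

```text
stick (array([ 0.4014, -0.262 , 79.4513]), np.float64(114.77647058823528))
stick (array([ 0.4013, -0.2633, 80.0535]), np.float64(92.53725490196078))
stick both (array([ 0.4014, -0.2621, 79.6312]), np.float64(211.01960784313727))
blank (array([ 0.5929, -0.0419, 89.1633]), np.float64(24.38823529411765))
blank (array([ 0.5932, -0.0451, 89.2824]), np.float64(81.60392156862746))
rear corners [ 0.544  -0.2477  0.01  ] [ 0.6308 -0.2558  0.01  ] [ 0.6212 -0.2406  0.01  ] [ 0.5473 -0.2412  0.01  ]
```

```bash
cat > d.py <<'E'
from fit import *
import sys
p=[float(a) for a in sys.argv[1:4]]
t,s=bot.camera("top"),bot.camera("side")
def draw(c,roi,f,name):
    x,y,w,h=roi; I=cv2.resize(c["color"][y:y+h,x:x+w,::-1],None,fx=f,fy=f,interpolation=cv2.INTER_CUBIC)
    def L(P,p,z,col,cl=True):
        q=((proj(c,T(p,np.array(P)/1000,z))-[x,y]+.5)*f*16).astype(np.int32); cv2.polylines(I,[q],cl,col,1,cv2.LINE_AA,4)
    R=lambda x0,x1,y0,y1,z:[[x0,y0,z],[x1,y0,z],[x1,y1,z],[x0,y1,z]]
    L(R(-305,190,-42,42,10),p,0,(0,0,255))
    L(R(-210,-35,-30,30,22),p,0,(255,255,0))
    L(R(0,0,-24,24,72),p,0,(0,255,0),False); L([[0,-24,10],[0,24,10]],p,0,(0,255,0)); L(R(74,97,-42,42,143),p,0,(255,0,255))
    L([[176,-20,10],[176,20,10]],p,0,(0,255,0))
    L(R(-40,40,-21,21,18),[.593,-.043,89.2],.01,(255,0,0))
    L(R(-100,100,-30,30,3),[.413,-.2055,76.6],0,(0,0,255))
    L(R(-22,135,-15,15,14),[.4014,-.262,79.6],.003,(0,255,0)); L(R(-12,12,-18,18,96),[.4014,-.262,79.6],.003,(0,255,0))
    return I
A=draw(t,(185,210,255,145),3,"t"); B=draw(s,(245,170,165,190),3,"s")
cv2.imwrite("pics/"+sys.argv[4]+"t.png",A); cv2.imwrite("pics/"+sys.argv[4]+"s.png",B)
E
python3 d.py .6023 .0526 87.2 o1
```

```text
(no output)
```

View pics/o1t.png

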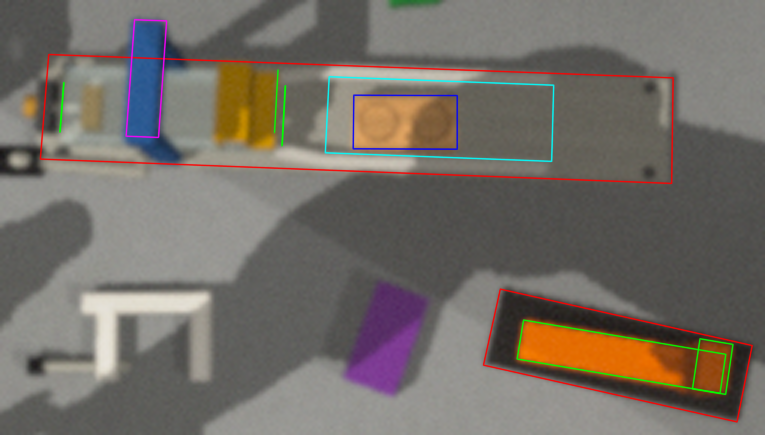

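View pics/o1s.png

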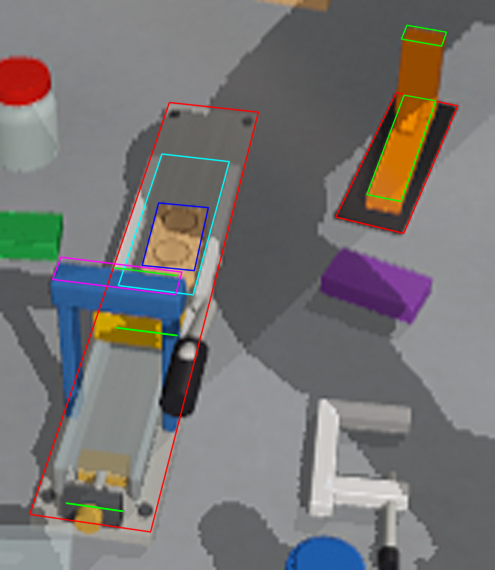

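{"api": "send_rows", "payload": {
  "moves": [0.32, -0.93, 0, 0, 0, 0, -1, 0.32, -0.93, 0, 0, 0, 0, -1, 0.32, -0.93, 0, 0, 0, 0, -1, 0.32, -0.93, 0, 0, 0, 0, -1, 0.32, -0.93, 0, 0, 0, 0, -1, 0.32, -0.93, 0, 0, 0, 0, -1, 0.32, -0.93, 0, 0, 0, 0, -1, 0.32, -0.93, 0, 0, 0, 0, -1]
}}

```text
time: 3.7
ee_pos: [0.1943, 0.3476, 0.2078]
tcp_rot: [180.0, 0.0, 166.3]
wrist_force: [0.1, -0.5, -0.1]
opening: 0.085
grasp_force: 0.0
```

```bash
python3 -c "
from workcell import bot
print(bot.get_obs())"
```

```text
{'time': 3.7, 'q': array([ 6.08041150e+01, -1.56081086e+01, -8.94134815e+00,  9.66451137e+01,
       -3.18837733e-03,  7.44802688e+01]), 'qd': array([-20.27790484, -18.11762024, -14.26367449,   3.70906566,
        -0.09610882, -20.09690151]), 'joint_efforts': array([ 3.24516758e+00, -2.66544306e+01,  4.72853565e+01, -1.23922150e-01,
        4.06258868e-02,  6.06094245e-01]), 'ee_pos': array([0.19427602, 0.34763944, 0.20779438]), 'tcp_rot': array([1.79979996e+02, 8.86414282e-03, 1.66323844e+02]), 'wrist_force': array([ 0.05073715, -0.52967142, -0.11971252]), 'torque': array([-0.01037362,  0.02339619,  0.00293288]), 'grasp_force': 0.0, 'opening': 0.08503204704479211}
```

{"api": "send_rows", "payload": {
  "moves": [0.34, -1, 0, 0, 0, 0, -1, 0.34, -1, 0, 0, 0, 0, -1, 0.34, -1, 0, 0, 0, 0, -1, 0.34, -1, 0, 0, 0, 0, -1, 0.34, -1, 0, 0, 0, 0, -1, 0.34, -1, 0, 0, 0, 0, -1, 0.34, -1, 0, 0, 0, 0, -1, 0.34, -1, 0, 0, 0, 0, -1]
}}

```text
time: 4.7
ee_pos: [0.2623, 0.1476, 0.2079]
tcp_rot: [180.0, 0.0, 166.3]
wrist_force: [0.3, 0.2, 0.3]
opening: 0.0853
grasp_force: 0.0
```

{"api": "send_rows", "payload": {
  "moves": [0.34, -1, 0, 0, 0, 0, -1, 0.34, -1, 0, 0, 0, 0, -1, 0.34, -1, 0, 0, 0, 0, -1, 0.34, -1, 0, 0, 0, 0, -1, 0.34, -1, 0, 0, 0, 0, -1, 0.34, -1, 0, 0, 0, 0, -1, 0.34, -1, 0, 0, 0, 0, -1, 0.34, -1, 0, 0, 0, 0, -1]
}}

```text
time: 5.7
ee_pos: [0.3303, -0.0525, 0.2079]
tcp_rot: [180.0, 0.0, 166.3]
wrist_force: [0.3, 0.2, 0.8]
opening: 0.0856
grasp_force: 0.0
```

{"api": "send_rows", "payload": {
  "moves": [0.34, -1, 0, 0, 0, 0, -1, 0.34, -1, 0, 0, 0, 0, -1, 0.34, -1, 0, 0, 0, 0.1, -1, 0.34, -1, 0, 0, 0, 0.1, -1, 0.34, -1, 0, 0, 0, 0.1, -1, 0.34, -1, 0, 0, 0, 0.1, -1, 0.34, -1, 0, 0, 0, 0, -1, 0, 0, 0, 0, 0, 0, -1]
}}

```text
time: 6.7
ee_pos: [0.3897, -0.2276, 0.2072]
tcp_rot: [180.0, -0.0, 169.7]
wrist_force: [0.7, 0.3, 0.5]
opening: 0.0853
grasp_force: 0.0
```

{"api": "send_rows", "payload": {
  "moves": [0.24, -0.7, 0, 0, 0, 0, -1, 0.23, -0.7, 0, 0, 0, 0, -1, 0, 0, -0.8, 0, 0, 0, -1, 0, 0, -0.8, 0, 0, 0, -1, 0, 0, -0.8, 0, 0, 0, -1, 0, 0, -0.8, 0, 0, 0, -1, 0, 0, -0.8, 0, 0, 0, -1, 0, 0, 0, 0, 0, 0, -1]
}}

```text
time: 7.7
ee_pos: [0.4008, -0.2616, 0.1064]
tcp_rot: [179.9, -0.1, 169.8]
wrist_force: [-0.3, 0.7, 0.1]
opening: 0.0855
grasp_force: 0.0
```

```bash
cat > e.py <<'E'
from fit import *
import sys
t,s=bot.camera("top"),bot.camera("side")
I=np.vstack([cv2.resize(t["color"][280:370,330:460],None,fx=3,fy=3,interpolation=2),cv2.resize(s["color"][150:250,330:460],None,fx=3,fy=3,interpolation=2)])
cv2.imwrite("pics/"+sys.argv[1]+".png",I[:,:,::-1])
E
python3 e.py g1
```

```text
(no output)
```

View pics/g1.png

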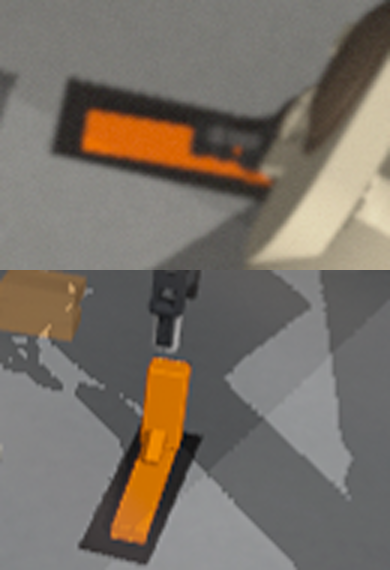

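{"api": "send_rows", "payload": {
  "moves": [0, 0, -0.7, 0, 0, 0, -1, 0, 0, -0.7, 0, 0, 0, -1, 0, 0, -0.7, 0, 0, 0, -1, 0, 0, 0, 0, 0, 0, -1, 0, 0, 0, 0, 0, 0, 0, 0, 0, 0, 0, 0, 0, 0.5, 0, 0, 0, 0, 0, 0, 1, 0, 0, 0, 0, 0, 0, 1],
  "squeeze": 70
}}

```text
time: 8.8
ee_pos: [0.4018, -0.2619, 0.0559]
tcp_rot: [-180.0, 0.1, 169.8]
wrist_force: [1.3, -0.7, -1.5]
opening: 0.0223
grasp_force: 68.6
```

{"api": "send_rows", "payload": {
  "moves": [0, 0, 0, 0, 0, 0, 1, 0, 0, 0, 0, 0, 0, 1, 0, 0, 0, 0, 0, 0, 1]
}}

```text
time: 9.18
ee_pos: [0.4018, -0.2619, 0.0559]
tcp_rot: [-180.0, 0.1, 169.8]
wrist_force: [-0.6, -0.1, 6.3]
opening: 0.0227
grasp_force: 69.3
```

{"api": "send_rows", "payload": {
  "moves": [0, 0, 0.8, 0, 0, 0, 1, 0, 0, 0.8, 0, 0, 0, 1, 0, 0, 0.8, 0, 0, 0, 1, 0, 0, 0, 0, 0, 0, 1]
}}

```text
time: 9.68
ee_pos: [0.4018, -0.2619, 0.116]
tcp_rot: [-180.0, 0.1, 169.8]
wrist_force: [0.2, -0.3, -1.7]
opening: 0.0222
grasp_force: 68.9
```

{"api": "send_rows", "payload": {
  "moves": [0.93, 0.16, 0, 0, 0, 0.11, 1, 0.93, 0.16, 0, 0, 0, 0.11, 1, 0.93, 0.16, 0, 0, 0, 0.11, 1, 0.93, 0.16, 0, 0, 0, 0.11, 1, 0.93, 0.16, 0, 0, 0, 0.11, 1, 0.93, 0.16, 0, 0, 0, 0.11, 1, 0.93, 0.16, 0, 0, 0, 0.11, 1, 0.93, 0.16, 0, 0, 0, 0.09, 1]
}}

```text
time: 10.68
ee_pos: [0.5875, -0.2292, 0.1134]
tcp_rot: [180.0, -0.1, 177.2]
wrist_force: [-0.6, -1.2, -1.9]
opening: 0.0226
grasp_force: 68.9
```

{"api": "send_rows", "payload": {
  "moves": [0, 0, 0, 0, 0, 0, 1, 0, 0, 0, 0, 0, 0, 1]
}}

```text
time: 10.92
ee_pos: [0.5866, -0.2295, 0.1141]
tcp_rot: [180.0, -0.1, 177.1]
wrist_force: [-0.5, -0.1, -0.9]
opening: 0.0225
grasp_force: 68.9
```

```bash
cat > f.py <<'E'
from fit import *
import sys
o=bot.get_obs(); z=o["ee_pos"][2]-.0529
print(o["ee_pos"],o["tcp_rot"],o["wrist_force"])
t,s=bot.camera("top"),bot.camera("side")
p0=[*o["ee_pos"][:2],o["tcp_rot"][2]-90]
# foot-bar front only (handle hidden by gripper): compare nose landmarks
for n,c in(("top",t),("side",s)):
    for q in("stick_nose",):
        for r in bot.landmark_of(n,q)[:1]:
            print(n,q,r["p"],onz(c,r["pixel"],z+.007)[:2],"predicted",T(p0,np.array([[.135,0,.007]]),z)[0])
I=np.hstack([cv2.resize(t["color"][215:300,250:420],None,fx=2.3,fy=2.3,interpolation=2),cv2.resize(s["color"][170:290,250:380],(300,276),interpolation=2)[:195]])
def dr(c,x,y,f,I,xo):
    for B in STICK[:1]:
        h=cv2.convexHull(proj(c,T(p0,B,z)).astype(np.float32)); q=(h-[x,y]+.5)*f+[xo,0]; cv2.polylines(I,[q.astype(np.int32)],True,(0,255,0),1)
I=np.zeros((560,800,3),np.uint8)
A=cv2.resize(t["color"][200:310,240:430],None,fx=2.5,fy=2.5,interpolation=2); dr(t,240,200,2.5,A,0); I[:A.shape[0],:A.shape[1]]=A
B=cv2.resize(s["color"][150:330,250:375],None,fx=2.5,fy=2.5,interpolation=2); dr(s,250,150,2.5,B,0); I[:B.shape[0],480:480+B.shape[1]]=B
cv2.imwrite("pics/"+sys.argv[1]+".png",I[:460,:,::-1])
E
python3 f.py h1
```

```text
[ 0.5866 -0.2295  0.1141] [179.9755  -0.1025 177.1359] [-0.5171 -0.1018 -0.8927]
top stick_nose 0.56 [ 0.59   -0.0944] predicted [ 0.5933 -0.0947  0.0682]
side stick_nose 0.69 [ 0.5907 -0.1061] predicted [ 0.5933 -0.0947  0.0682]
```

View pics/h1.png

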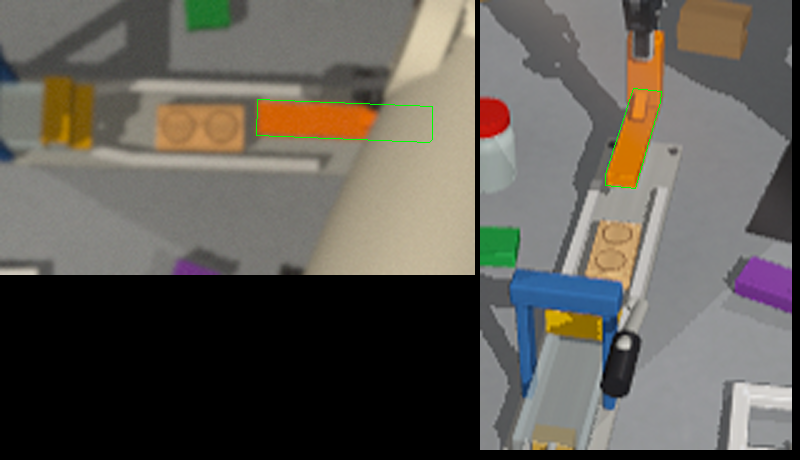

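{"api": "send_rows", "payload": {
  "moves": [0.08, 0, -0.8, 0, 0, 0, 1, 0, 0, -0.8, 0, 0, 0, 1, 0, 0, -0.36, 0, 0, 0, 1, 0, 0, 0, 0, 0, 0, 1, 0, 0, 0, 0, 0, 0, 1]
}}

```text
time: 11.75
ee_pos: [0.5896, -0.2297, 0.0668]
tcp_rot: [-180.0, 0.0, 177.1]
wrist_force: [0.6, -1.1, -1.6]
opening: 0.0229
grasp_force: 68.9
```

{"api": "send_rows", "payload": {
  "moves": [-0.04, 0, -0.12, 0, 0, 0, 1, 0.02, 0.4, 0, 0, 0, 0, 1, 0.02, 0.4, 0, 0, 0, 0, 1, 0.02, 0.4, 0, 0, 0, 0, 1, 0.02, 0.4, 0, 0, 0, 0, 1, 0.02, 0.4, 0, 0, 0, 0, 1, 0.02, 0.4, 0, 0, 0, 0, 1, 0.02, 0.4, 0, 0, 0, 0, 1]
}}

```text
time: 12.75
ee_pos: [0.5919, -0.1589, 0.0632]
tcp_rot: [-180.0, -0.0, 177.1]
wrist_force: [-0.0, -0.2, -0.7]
opening: 0.0222
grasp_force: 68.9
```

```bash
python3 f.py h2
```

```text
[ 0.5919 -0.1589  0.0632] [-179.9979   -0.001   177.1478] [-0.0297 -0.1801 -0.6622]
top stick_nose 0.73 [0.6096 0.0849] predicted [ 0.5986 -0.0241  0.0173]
side stick_nose 0.91 [ 0.5991 -0.0263] predicted [ 0.5986 -0.0241  0.0173]
```

View pics/h2.png

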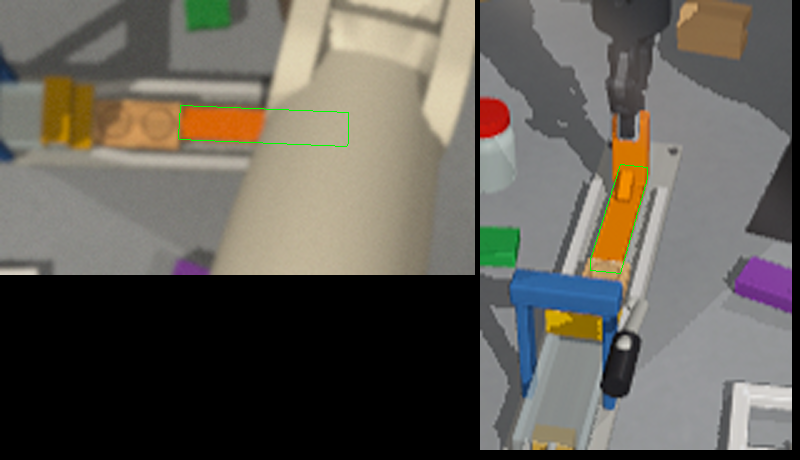

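{"api": "send_rows", "payload": {
  "moves": [0.02, 0.4, 0, 0, 0, 0, 1, 0.02, 0.4, 0, 0, 0, 0, 1, 0.02, 0.4, 0, 0, 0, 0, 1, 0.02, 0.4, 0, 0, 0, 0, 1, 0.02, 0.4, 0, 0, 0, 0, 1, 0.02, 0.4, 0, 0, 0, 0, 1]
}}

```text
time: 13.7
ee_pos: [0.595, -0.0998, 0.0636]
tcp_rot: [-179.9, 0.0, 177.1]
wrist_force: [-0.6, -4.9, 0.2]
opening: 0.0226
grasp_force: 69.2
```

{"api": "send_rows", "payload": {
  "moves": [0.02, 0.4, 0, 0, 0, 0, 1, 0.02, 0.4, 0, 0, 0, 0, 1, 0.02, 0.4, 0, 0, 0, 0, 1, 0.02, 0.4, 0, 0, 0, 0, 1]
}}

```text
time: 14.2
ee_pos: [0.597, -0.0598, 0.0636]
tcp_rot: [-179.9, 0.0, 177.1]
wrist_force: [0.5, -4.6, 0.5]
opening: 0.0227
grasp_force: 69.2
```

{"api": "send_rows", "payload": {
  "moves": [0.01, 0.2, 0, 0, 0, 0, 1, 0.01, 0.2, 0, 0, 0, 0, 1, 0.01, 0.16, 0, 0, 0, 0, 1, 0, 0.1, 0, 0, 0, 0, 1]
}}

```text
time: 14.7
ee_pos: [0.5976, -0.0426, 0.0631]
tcp_rot: [180.0, -0.0, 177.2]
wrist_force: [0.5, 0.4, -1.6]
opening: 0.0223
grasp_force: 69.0
```

{"api": "send_rows", "payload": {
  "moves": [0, 0.06, 0, 0, 0, 0, 1, 0, 0.06, 0, 0, 0, 0, 1]
}}

```text
time: 14.95
ee_pos: [0.5975, -0.0398, 0.0631]
tcp_rot: [180.0, -0.0, 177.2]
wrist_force: [-0.1, -0.0, -1.0]
opening: 0.0231
grasp_force: 69.0
```

{"api": "send_rows", "payload": {
  "moves": [0, 0.05, 0, 0, 0, 0, 1, 0, 0.05, 0, 0, 0, 0, 1]
}}

```text
time: 15.2
ee_pos: [0.5976, -0.0375, 0.0631]
tcp_rot: [180.0, -0.0, 177.1]
wrist_force: [0.4, -0.1, -0.9]
opening: 0.0225
grasp_force: 69.0
```

```bash
python3 -c "
from h import *
c=bot.camera('top')
for z in(.01,.02,.03,.04):print(z,(onz(c,(218.8,245),z)[1]-.0526)*1000,(onz(c,(212.4,245),z)[1]-.0526)*1000)"
```

```text
0.01 142.6868943811559 158.0077172237669
0.02 140.6519897421803 155.85135191958526
0.03 138.61708510320463 153.6949866154036
0.04 136.58218046422905 151.53862131122187
```

{"api": "send_rows", "payload": {
  "moves": [0, 0.04, 0, 0, 0, 0, 1, 0, 0.04, 0, 0, 0, 0, 1]
}}

```text
time: 15.5
ee_pos: [0.5975, -0.0356, 0.0631]
tcp_rot: [180.0, -0.0, 177.1]
wrist_force: [0.6, -0.8, -1.4]
opening: 0.0224
grasp_force: 69.0
```

{"api": "send_rows", "payload": {
  "moves": [0, 0.05, 0, 0, 0, 0, 1, 0, 0.05, 0, 0, 0, 0, 1, 0, 0.05, 0, 0, 0, 0, 1]
}}

```text
time: 15.88
ee_pos: [0.5976, -0.0318, 0.0632]
tcp_rot: [180.0, 0.0, 177.1]
wrist_force: [-0.5, -0.3, -2.1]
opening: 0.0222
grasp_force: 69.0
```

{"api": "send_rows", "payload": {
  "moves": [0, 0.04, 0, 0, 0, 0, 1, 0, 0.04, 0, 0, 0, 0, 1]
}}

```text
time: 16.12
ee_pos: [0.5976, -0.0298, 0.0632]
tcp_rot: [-180.0, 0.0, 177.1]
wrist_force: [0.6, -0.8, -1.5]
opening: 0.0225
grasp_force: 69.0
```

{"api": "send_rows", "payload": {
  "moves": [0, 0.04, 0, 0, 0, 0, 1, 0, 0.04, 0, 0, 0, 0, 1]
}}

```text
time: 16.38
ee_pos: [0.5976, -0.0278, 0.0632]
tcp_rot: [-180.0, 0.0, 177.1]
wrist_force: [0.2, -1.1, -1.6]
opening: 0.0224
grasp_force: 69.0
```

{"api": "send_rows", "payload": {
  "moves": [0, 0.04, 0, 0, 0, 0, 1, 0, 0.04, 0, 0, 0, 0, 1]
}}

```text
time: 16.62
ee_pos: [0.5976, -0.0258, 0.0632]
tcp_rot: [-180.0, -0.0, 177.1]
wrist_force: [-0.1, -0.5, -1.5]
opening: 0.0223
grasp_force: 69.0
```

{"api": "send_rows", "payload": {
  "moves": [0, 0.04, 0, 0, 0, 0, 1, 0, 0.02, 0, 0, 0, 0, 1]
}}

```text
time: 16.88
ee_pos: [0.5976, -0.0243, 0.0632]
tcp_rot: [-180.0, -0.0, 177.2]
wrist_force: [0.2, -0.7, -0.8]
opening: 0.0223
grasp_force: 69.0
```

{"api": "send_rows", "payload": {
  "moves": [0, 0.04, 0, 0, 0, 0, 1, 0, 0.02, 0, 0, 0, 0, 1]
}}

```text
time: 17.12
ee_pos: [0.5976, -0.0228, 0.0632]
tcp_rot: [-180.0, 0.0, 177.1]
wrist_force: [0.0, 0.5, -0.9]
opening: 0.023
grasp_force: 69.0
```

{"api": "send_rows", "payload": {
  "moves": [0, 0.04, 0, 0, 0, 0, 1, 0, 0.02, 0, 0, 0, 0, 1]
}}

```text
time: 17.38
ee_pos: [0.5976, -0.0213, 0.0632]
tcp_rot: [180.0, -0.0, 177.1]
wrist_force: [-0.3, -0.5, -1.1]
opening: 0.0224
grasp_force: 69.0
```

{"api": "send_rows", "payload": {
  "moves": [0, 0.04, 0, 0, 0, 0, 1, 0, 0.02, 0, 0, 0, 0, 1]
}}

```text
time: 17.62
ee_pos: [0.5976, -0.0198, 0.0632]
tcp_rot: [-180.0, 0.0, 177.1]
wrist_force: [-0.7, -1.8, 0.3]
opening: 0.0224
grasp_force: 69.1
```

{"api": "send_rows", "payload": {
  "moves": [0, 0.02, 0, 0, 0, 0, 1, 0, 0, 0, 0, 0, 0, 1]
}}

```text
time: 17.88
ee_pos: [0.5977, -0.0197, 0.0633]
tcp_rot: [-180.0, 0.0, 177.1]
wrist_force: [0.0, -4.5, -0.1]
opening: 0.0221
grasp_force: 69.1
```

{"api": "send_rows", "payload": {
  "moves": [0, 0.02, 0, 0, 0, 0, 1, 0, 0, 0, 0, 0, 0, 1]
}}

```text
time: 18.12
ee_pos: [0.5976, -0.0196, 0.0634]
tcp_rot: [-179.9, 0.0, 177.1]
wrist_force: [0.0, -5.7, 1.4]
opening: 0.0222
grasp_force: 69.3
```

{"api": "send_rows", "payload": {
  "moves": [0, 0.04, 0, 0, 0, 0, 1, 0, 0, 0, 0, 0, 0, 1]
}}

```text
time: 18.38
ee_pos: [0.5977, -0.0194, 0.0637]
tcp_rot: [-179.8, 0.0, 177.1]
wrist_force: [-1.0, -10.7, 2.7]
opening: 0.0224
grasp_force: 69.6
```

{"api": "send_rows", "payload": {
  "moves": [0, 0, 0, 0, 0, 0, 1, 0, 0, 0, 0, 0, 0, 1, 0, 0, 0, 0, 0, 0, 1, 0, 0, 0, 0, 0, 0, 1, 0, 0, 0, 0, 0, 0, 1, 0, 0, 0, 0, 0, 0, 1, 0, 0, 0, 0, 0, 0, 1, 0, 0, 0, 0, 0, 0, 1]
}}

```text
time: 19.38
ee_pos: [0.5977, -0.0195, 0.0637]
tcp_rot: [-179.8, 0.0, 177.1]
wrist_force: [-0.3, -9.1, 2.2]
opening: 0.0226
grasp_force: 69.6
```

{"api": "send_rows", "payload": {
  "moves": [0, 0, 0, 0, 0, 0, 1, 0, 0, 0, 0, 0, 0, 1]
}}

```text
time: 19.62
ee_pos: [0.5977, -0.0195, 0.0637]
tcp_rot: [-179.8, 0.0, 177.1]
wrist_force: [-1.7, -9.6, 2.6]
opening: 0.0222
grasp_force: 69.6
```

{"api": "send_rows", "payload": {
  "moves": [0, -0.2, 0, 0, 0, 0, 1, -0.02, -0.4, 0, 0, 0, 0, 1, -0.03, -0.6, 0, 0, 0, 0, 1, -0.04, -0.8, 0, 0, 0, 0, 1, -0.04, -0.8, 0, 0, 0, 0, 1, -0.04, -0.8, 0, 0, 0, 0, 1, -0.04, -0.8, 0, 0, 0, 0, 1, -0.04, -0.8, 0, 0, 0, 0, 1]
}}

```text
time: 20.62
ee_pos: [0.5912, -0.1494, 0.0632]
tcp_rot: [180.0, 0.0, 177.1]
wrist_force: [-0.0, -0.8, -2.0]
opening: 0.0224
grasp_force: 69.1
```

{"api": "send_rows", "payload": {
  "moves": [-0.04, -0.8, 0, 0, 0, 0, 1, -0.04, -0.8, 0, 0, 0, 0, 1, -0.04, -0.8, 0, 0, 0, 0, 1, 0, 0, 0.8, 0, 0, 0, 1, 0, 0, 0.8, 0, 0, 0, 1, 0, 0, 0.8, 0, 0, 0, 1, 0, 0, 0, 0, 0, 0, 1]
}}

```text
time: 21.5
ee_pos: [0.5891, -0.2087, 0.1247]
tcp_rot: [-180.0, 0.2, 177.1]
wrist_force: [0.0, -0.2, -1.3]
opening: 0.0227
grasp_force: 69.2
```

{"api": "send_rows", "payload": {
  "moves": [-0.945, -0.26, 0, 0, 0, -0.153, 1, -0.945, -0.26, 0, 0, 0, -0.153, 1, -0.945, -0.26, 0, 0, 0, -0.153, 1, -0.945, -0.26, 0, 0, 0, -0.153, 1, -0.945, -0.26, 0, 0, 0, -0.153, 1, -0.945, -0.26, 0, 0, 0, -0.153, 1, -0.945, -0.26, 0, 0, 0, -0.153, 1, -0.945, -0.26, 0, 0, 0, -0.153, 1]
}}

```text
time: 22.5
ee_pos: [0.3982, -0.26, 0.1221]
tcp_rot: [180.0, -0.1, 166.6]
wrist_force: [-0.1, -0.1, -1.5]
opening: 0.0227
grasp_force: 69.1
```

{"api": "send_rows", "payload": {
  "moves": [0, 0, -0.8, 0, 0, 0, 1, 0, 0, -0.8, 0, 0, 0, 1, 0, 0, -0.6, 0, 0, 0, 1, 0, 0, 0, 0, 0, 0, 1, 0, 0, 0, 0, 0, 0, 1]
}}

```text
time: 23.12
ee_pos: [0.3996, -0.26, 0.0686]
tcp_rot: [-180.0, 0.0, 166.6]
wrist_force: [0.1, -0.5, -0.5]
opening: 0.0226
grasp_force: 69.1
```

{"api": "send_rows", "payload": {
  "moves": [0, 0, -0.3, 0, 0, 0, 1, 0, 0, -0.16, 0, 0, 0, 1, 0, 0, 0, 0, 0, 0, 1]
}}

```text
time: 23.5
ee_pos: [0.3992, -0.2598, 0.0564]
tcp_rot: [180.0, -0.0, 166.6]
wrist_force: [0.8, -0.4, -1.2]
opening: 0.0228
grasp_force: 69.3
```

{"api": "send_rows", "payload": {
  "moves": [0, 0, -0.04, 0, 0, 0, 1, 0, 0, 0, 0, 0, 0, 1]
}}

```text
time: 23.75
ee_pos: [0.3995, -0.2599, 0.0559]
tcp_rot: [-180.0, 0.0, 166.6]
wrist_force: [0.5, 0.2, 0.2]
opening: 0.0226
grasp_force: 69.3
```

Touching; release and rise.

{"api": "send_rows", "payload": {
  "moves": [0, 0, 0, 0, 0, 0, 0.3, 0, 0, 0, 0, 0, 0, 0, 0, 0, 0, 0, 0, 0, -1, 0, 0, 0, 0, 0, 0, -1, 0, 0, 0, 0, 0, 0, -1, 0, 0, 0, 0, 0, 0, -1, 0, 0, 0, 0, 0, 0, -1, 0, 0, 0.3, 0, 0, 0, -1]
}}

```text
time: 24.75
ee_pos: [0.399, -0.2596, 0.063]
tcp_rot: [180.0, -0.1, 166.6]
wrist_force: [-0.5, 0.8, 0.3]
opening: 0.0855
grasp_force: 0.0
```

{"api": "send_rows", "payload": {
  "moves": [0, 0, 0.8, 0, 0, 0, -1, 0, 0, 0.8, 0, 0, 0, -1, 0, 0, 0.8, 0, 0, 0, -1, 0, 0, 0.8, 0, 0, 0, -1, 0, 0, 0.8, 0, 0, 0, -1, -1, 0, 0.8, 0, 0, 0, -1, -1, 0, 0.8, 0, 0, 0, -1, -1, 0, 0, 0, 0, 0, -1]
}}

```text
time: 25.75
ee_pos: [0.3241, -0.2602, 0.2053]
tcp_rot: [-179.9, 0.2, 166.6]
wrist_force: [-0.2, -0.4, 0.0]
opening: 0.0854
grasp_force: 0.0
```

{"api": "send_rows", "payload": {
  "moves": [0, 1, 0, 0, 0, 0, -1, 0, 1, 0, 0, 0, 0, -1, 0, 1, 0, 0, 0, 0, -1, 0, 1, 0, 0, 0, 0, -1, 0, 1, 0, 0, 0, 0, -1, 0, 1, 0, 0, 0, 0, -1, 0, 1, 0, 0, 0, 0, -1, 0, 1, 0, 0, 0, 0, -1]
}}

```text
time: 26.75
ee_pos: [0.3243, -0.0591, 0.2038]
tcp_rot: [180.0, 0.1, 166.6]
wrist_force: [0.7, -0.1, 0.3]
opening: 0.0853
grasp_force: 0.0
```

```bash
cat > k.py <<'E'
from fit import *
t,s=bot.camera("top"),bot.camera("side")
print(fit([(t,orange(t),(340,300,110,60))],STICK,.003,[.40,-.26,77]),fit([(s,orange(s),(350,165,60,90))],STICK,.003,[.40,-.26,77]))
I=np.zeros((480,800,3),np.uint8)
A=cv2.resize(t["color"][210:360,180:450],(480,267),interpolation=2); I[:267,:480]=A
B=cv2.resize(s["color"][165:355,245:410],(320,368),interpolation=2); I[:368,480:]=B
cv2.imwrite("pics/end.png",I[:370,:,::-1])
E
python3 k.py
```

```text
(array([ 0.3983, -0.2601, 76.086 ]), np.float64(71.31372549019608)) (array([ 0.3993, -0.262 , 77.1825]), np.float64(111.49019607843137))
```

View pics/end.png

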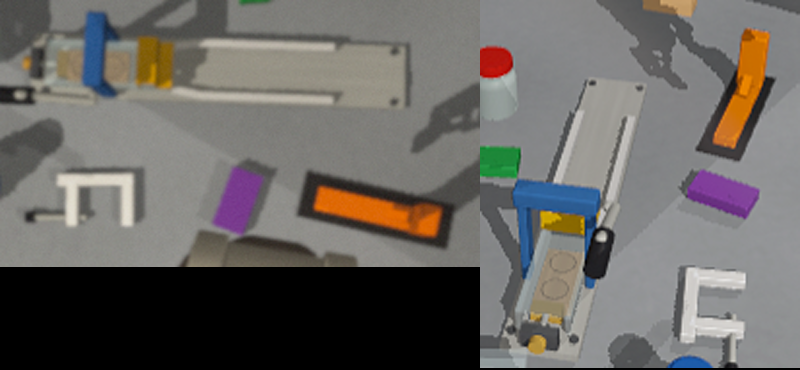

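The picture shows the blank inside the guard, touching the brass stop (around pixel 560,275 in the side half). The stick stands upright, centred along its mat, and the gripper is clear.

```bash
python3 -c "
from workcell import bot
print(bot.job_done())"
```

```text
the job is handed in; nothing more can be done
None
```

The job is handed in, with no verdict returned: the blank was pressed home on the length stop at about 10 N for over a second, and the stick is back upright on its mat, released, with nothing else seen to have moved.

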